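# Snap the inspection torch into its spring-clip holder

## Robot

A 6-joint arm with a two-finger parallel gripper is mounted at the origin on the work surface; the furniture and walls round the work are solid. World frame = base frame: x ahead of the robot, y to its left, z up, the work surface at z = 0. Lengths are in mm, angles in rad, forces in N, time in s.
With the tool pointing down it reaches from about 350 to 775 mm from the base axis. Payload 5.5 kg.
Tool frame: the origin (TCP) lies midway between the tips of the shut fingers; the grasp point (between the pads) lies 19 mm behind it; z points along the fingers, y is the line along which they close (so a half turn about z gives the same grasp; the last joint's range is limited). The gripper opens to 85 mm and grips with 20 to 120 N. Pads are 22 mm wide; open, the fingers measure 114 mm over their backs; the gripper's body (76 mm by 85 mm) begins 54 mm behind the grasp point. The pads swing forward as they close: fully open they stand 13 mm farther back than shut.
Start: joints at [-1.383, 0.313, 0.046, 1.304, 0, 1.431], TCP at [185.124, -544.427, 231.323] pointing down, gripper open.
Joint ranges: [-2.76, 2.76], [-0.86, 1.69], [-1.03, 1.26], [-2.2, 2.34], [-1.47, 1.5], [-3.14, 3.14]. Speed limits (rad/s): [2.57, 2.57, 3.14, 3.14, 3.14, 3.14].

## Interface

Orientations are given as a unit quaternion [w, x, y, z].
In Python, from plant import r, grab_frame, spot_in, regions_of, landmark_of gives the robot as it stands. The module is installed in compiled form; this text tells all that it offers.
- The arm moves only by the tool arm_command, never from a script. Its argument "plan" is a list of rows, each a list of 5 numbers: the shift along the tool's x, y, z in mm, then the turn about the tool's z in rad, then the gripper's target within -1 to 1 (fully open at 1, half-way at 0, shut at -1). A call has 1 to 20 rows; each row shifts and turns the commanded pose from where the row before left it, along the tool's axes as they then stand; what a row does not reach is not made up. A row lasts 1/10 s, in which the tool goes at most 50 mm and 8.59 degrees, less where a joint would pass 70% of its speed; a pose out of reach is approached as far as the arm can. A call is refused whole if a number of a shift passes 50 or a number of a turn 0.15, either way. A call with a gripper value outside its range is refused whole. The fingers move at their own pace and stop on an object; "squeeze" is the grip in N (left out, the last holds). Time passes only in rows, so rows that do not move let the fingers close. It gives the time, the measured TCP pose, the force, the opening and the grip force at its end, in the units of the state.
- r.state(): the state, without advancing time (a new reading comes with each control period).
- grab_frame(name): name is "side" or "top" or "wrist"; returns a dict with "color" (400x640x3 uint8, red, green, blue), "depth" (400x640 float32, mm along the optical axis (not along the pixel's ray), 0 where there is no reading), "fx", "fy", "cx", "cy" (pixels), "pose" (4x4, takes a point from camera to world coordinates); the wrist camera has in their place "hand_eye" (4x4, takes a point from camera to tool coordinates, whose origin is the TCP and whose axes are the flange's). Camera axes: x right, y down, z forward; pixel columns grow to the right and rows downward; lengths in mm; the calibration is good to about 2 mm. A picture is of the moment at which its call begins: read the wrist's pose just before it.
- r.sign_off(): hands the job in; it is judged then, once.
Trained networks look in a picture, given as the dict that the camera call returned (one of the last four; its "shot" number tells which), for a name from the list of things; names that differ only in an ending like _2 or _b are one class to them, and where a whole thing is asked for, a point or a joint stands for the part that bears it (a point fixed in the world has none). Each returns a list of dicts, best first, with "p" (0 to 1); they miss things now and then, are a little off and sometimes report something else, mostly with a low value. They report only what shows in the picture. A call takes as long as a camera call. They do not tell look-alikes from the thing itself.
- spot_in(picture, target): "point" ([row, column] in pixels, amid what is visible of it).
- regions_of(picture, target): "pixels" (400x640 bool, what is visible of it) and "point" ([row, column] in pixels, amid what is visible of it).
- landmark_of(picture, target): "point" ([row, column] in pixels: a listed point, or the origin of a listed thing).
The state is a dict: "clock": time; "joint_pos": joint angles; "joint_vel": joint speeds; "tau": joint torques, N m; "tool_pos": TCP position; "ee_rot": TCP orientation; "ft_force": force on the tool from outside, world axes, zero at the start; "torque": the same for the moment, N m; "finger_gap": finger opening in mm; "grasp_force": force on a finger pad.
Only numpy, scipy, OpenCV 4.12 (cv2) and the standard library are available. Lean on these libraries where they do the work, as an engineer would, in place of code of your own. Each camera call takes 0.05 s, during which the arm holds its last target. There are 200 camera calls.

## Task

Put the inspection torch back into its two-clip holder: pick it up, hold it over the clips with its lens over the red end and centred lengthwise, then press it down until both pairs of spring fingers snap closed round the barrel and it sits fully home on the seats. The height of the clip rail is not known exactly, so feel for the snap and the bottom, and press gently: never push with more than 40 N (about 4 kg). Let go and leave the things lying around where they are.

Things in the scene. Friction and masses are not known exactly. Their poses are not given: they have to be found in the camera images.
- torch: Loose inspection torch lying on the worktop: round aluminium barrel 26 mm across, dark grip rings round its middle, 191 mm long, about 0.15 kg. Origin on the barrel axis, midway (13 mm above the worktop as it lies); y axis along the barrel towards the lens. Best gripped across the middle.
- torch_lens (a point): Centre of the lens, on the barrel axis, 95 mm from the torch's origin, in a black hexagonal head 26 mm over flats that spans 68 to 94 mm from the middle.
- holder: Fixed clip holder: plywood board 84 x 200 x 12 mm on the worktop, origin at the centre of its underside, y axis along it to the end with the red cap (lens end). On it, on studs, an aluminium rail with two spring clips. Rail height varies by 20 mm and is not reported: a fully seated barrel lies along the centre line, its axis 52 to 72 mm above the board's underside.
- jaw0_near (a joint): near (the holder's -x side) spring finger of the clip at the plain end of the holder: hinge angle in rad. 0 at rest (clip empty), about 0.10 to 0.15 when spread widest as the torch barrel passes between the lips, under 0.05 once closed round a fully seated barrel.
- jaw0_far (a joint): far (+x side) spring finger of the clip at the plain end of the holder: hinge angle in rad. 0 at rest (clip empty), about 0.10 to 0.15 when spread widest as the torch barrel passes between the lips, under 0.05 once closed round a fully seated barrel.
- jaw1_near (a joint): near (-x side) spring finger of the clip at the red end of the holder: hinge angle in rad. 0 at rest (clip empty), about 0.10 to 0.15 when spread widest as the torch barrel passes between the lips, under 0.05 once closed round a fully seated barrel.
- jaw1_far (a joint): far (+x side) spring finger of the clip at the red end of the holder: hinge angle in rad. 0 at rest (clip empty), about 0.10 to 0.15 when spread widest as the torch barrel passes between the lips, under 0.05 once closed round a fully seated barrel.
- tape: Yellow tape measure, 36 x 99 x 66 mm, bystander; origin at the centre of its underside.
- tin: Round green wax tin, 86 mm across, 30 mm high, bystander; origin at the centre of its underside.
- pencil: Flat red joiner's pencil, 174 x 14 x 10 mm, lying about along world x between torch and holder, bystander; origin at the centre of its underside.
- torch_tail (a point): Tail end of the torch, on the barrel axis, 95 mm from its origin: bare aluminium with a small black rubber button (the lens end is the black one).
- holder_mid (a point): Middle of the board's top, 12 mm above its underside. Over it, between the clips, a gripper may hold the barrel across its middle: 90 mm free along y, open on both sides, nothing higher than 26 mm below the seated barrel axis.
- clip_plain (a point): Point on the board's top under the clip at the plain end, 52 mm from the middle. Each clip (14 mm wide along y) is two upright steel spring fingers over a black seat. Lips about 18 mm apart, 10 mm above the seated barrel axis; flared mouth, its rims 22 mm above that axis.
- clip_red (a point): Point on the board's top under the clip at the red end, 52 mm from the middle; same clip. Forcing the barrel straight down through the lips of both clips takes about 10 to 22 N in all; then the resistance falls away as the barrel snaps in, and rises hard on the seats.
There are look-alikes about, which are no part of the job. Of the things like the torch, leave any that is orange; of the rest the larger one is meant.

How it is judged:
By the outcome, as a careful person would: the job done as asked, in the order asked, and still so for the second after the job is handed in, with the robot touching nothing.
It also fails if it takes over 48 s, if anything falls off the work surface, if the arm or the gripper's body presses on something with over 40 N, if the wrist force passes 120 N, or if a joint passes its speed limit or range.

## Working session

There is one attempt and no reset: what is moved stays moved. The work goes in short steps, Python scripts to look and compute and a tool call to move; the robot and the scene stay as the last step left them, time stands still between calls to the robot, and variables do not carry over. Pictures are saved under pics/ and viewed, at most 10 in all, crops included, and the job is handed in when it is done.

Besides the shell and the picture viewer there is one more tool, called after ">>>" as name([rows], argument=value, ...), one row to a line, values as JSON. arm_command: Moves the arm, as the interface text tells. Its arguments: {"type":"object","properties":{"plan":{"type":"array","items":{"type":"array","items":{"type":"number"}}},"squeeze":{"type":"number"}},"required":["plan"]}

```bash
mkdir -p pics; cat > h.py <<'E'
import numpy as np, cv2
from plant import r, grab_frame, spot_in, regions_of, landmark_of
def world(f,p,z=None,pose=None):
    P=f['pose'] if pose is None else pose
    d=np.array([(p[1]-f['cx'])/f['fx'],(p[0]-f['cy'])/f['fy'],1.])
    if z is None:
        i,j=int(round(p[0])),int(round(p[1])); w=f['depth'][max(i-2,0):i+3,max(j-2,0):j+3]; w=w[w>0]
        s=np.median(w) if w.size else np.nan
    else: s=(z-P[2,3])/(P[:3,:3]@d)[2]
    return P[:3,:3]@(d*s)+P[:3,3]
E
python3 - <<'E'
from h import *
f=grab_frame('top'); cv2.imwrite('pics/top.png',f['color'][:,:,::-1])
for t in ['torch','torch_lens','torch_tail','holder','clip_plain','clip_red','holder_mid','tape','tin','pencil']:
    for o in landmark_of(f,t)[:4]: print(t,round(o['p'],2),np.round(o['point']),np.round(world(f,o['point'])))
print(r.state())
E
```

```text
torch 0.85 [160. 332.] [ 530. -324.   24.]
torch 0.72 [213. 458.] [ 361. -706.   13.]
torch 0.6 [205. 400.] [ 387. -531.   15.]
torch_lens 0.95 [154. 302.] [ 550. -231.   17.]
torch_lens 0.8 [230. 454.] [ 308. -691.   17.]
torch_lens 0.61 [198. 380.] [ 409. -469.   15.]
torch_tail 0.74 [167. 364.] [ 511. -427.   -2.]
torch_tail 0.18 [169. 204.] [506.  67.  26.]
holder 0.6 [170. 204.] [505.  68.  27.]
clip_plain 0.63 [175. 223.] [487.  10.  26.]
clip_red 0.77 [164. 189.] [522. 113.  35.]
holder_mid 0.93 [170. 205.] [505.  65.  26.]
tape 0.75 [237. 344.] [ 291. -353.   65.]
tin 0.74 [217. 267.] [ 356. -126.   29.]
pencil 0.58 [173. 271.] [ 497. -136.    3.]
{'clock': 0.55, 'joint_pos': array([-1.38257419e+00,  3.13167311e-01,  4.60630376e-02,  1.30359427e+00,
       -3.42529928e-05,  1.43121517e+00]), 'joint_vel': array([ 0.00041849,  0.00238763, -0.00058048, -0.00061689, -0.00022647,
        0.00069659]), 'tau': array([-1.37203842e-03, -4.80066347e+01,  2.98607504e+01,  8.47943011e-04,
       -5.91418984e-05, -8.16328935e-06]), 'tool_pos': array([ 185.12513675, -544.40884829,  231.32665369]), 'ee_rot': array([ 4.92912868e-05,  9.86598167e-01,  1.63168792e-01, -1.59325381e-05]), 'ft_force': array([-0.32908672, -0.34179861,  0.4313175 ]), 'torque': array([-0.02611973,  0.03187184, -0.01224831]), 'grasp_force': 0.0, 'finger_gap': 85.43144321170024}
```

View pics/top.png

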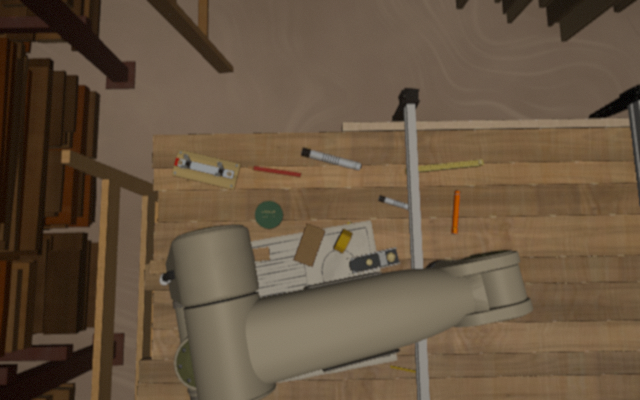

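The torch candidates are:
- grey, larger, at (160,332)
- grey, smaller, at (205,395)
- orange, at (213,456)

By the description it is the one at (160,332), with its black lens end at (154,302). I'll check that in a close crop.

```bash
python3 - <<'E'
from h import *
f=grab_frame('top'); c=f['color'][130:230,160:420,::-1]; c=cv2.resize(c,None,fx=3,fy=3,interpolation=cv2.INTER_CUBIC)
s=grab_frame('side'); cv2.imwrite('pics/crop.png',c); cv2.imwrite('pics/side.png',s['color'][:,:,::-1])
for n,fr in(('top',f),('side',s)):
  for o in regions_of(fr,'torch')[:3]:
    ys,xs=np.nonzero(o['pixels']); 
    rc=cv2.minAreaRect(np.c_[xs,ys].astype(np.float32)); print(n,o['p'],len(xs),rc)
    if n=='top':
      b=cv2.boxPoints(rc); m=[(b[i]+b[(i+1)%4])/2 for i in range(4)]; 
      print([np.round(world(fr,q[::-1],13)).tolist() for q in m], np.round(world(fr,rc[0][::-1],13)))
print(world(f,(130,408)),world(f,(200,413)),world(f,(250,415)),world(f,(98,408)),'cam',f['pose'][:3,3])
print('holder', [np.round(world(f,landmark_of(f,t)[0]['point'],12)) for t in('clip_plain','holder_mid','clip_red')])
for t in ['torch','holder_mid','clip_red','clip_plain','torch_lens']:
  for o in landmark_of(s,t)[:2]: print(t,o['p'],np.round(o['point']),np.round(world(s,o['point'])))
E
```

```text
top 0.79 479 ((330.93243408203125, 159.25103759765625), (60.685245513916016, 8.616264343261719), 15.068489074707031)
[[561.0, -231.0, 13.0], [547.0, -326.0, 13.0], [508.0, -412.0, 13.0], [521.0, -318.0, 13.0]] [ 534. -322.   13.]
top 0.73 217 ((275.0462341308594, 171.1994171142578), (50.787105560302734, 4.485686779022217), 8.746161460876465)
[[513.0, -71.0, 13.0], [506.0, -149.0, 13.0], [486.0, -226.0, 13.0], [492.0, -147.0, 13.0]] [ 499. -148.   13.]
top 0.71 224 ((455.60394287109375, 212.5043182373047), (5.994798183441162, 41.172607421875), 2.38594388961792)
[[362.0, -691.0, 13.0], [425.0, -707.0, 13.0], [361.0, -709.0, 13.0], [299.0, -694.0, 13.0]] [ 362. -700.   13.]
side 0.88 570 ((296.5856018066406, 233.81163024902344), (60.82903289794922, 10.262312889099121), 24.443954467773438)
side 0.53 187 ((250.10003662109375, 188.30001831054688), (34.435447692871094, 5.813776969909668), 26.56505012512207)
side 0.45 209 ((205.279052734375, 172.30113220214844), (6.466660499572754, 35.45513153076172), 41.987213134765625)
[ 577.11684046 -530.04871743  178.76181658] [ 381.79924025 -534.29154828  180.19548429] [ 247.87775011 -533.66946947  178.26664604] [ 663.69700578 -530.8835051   194.09945122] cam [ 232.22146615 -264.2506885  1396.07353902]
holder [array([495.,  18.,  12.]), array([497.,  68.,  12.]), array([531., 122.,  12.])]
torch 0.82 [233. 297.] [ 538. -316.   26.]
torch 0.71 [189. 249.] [ 398. -527.   12.]
holder_mid 0.62 [258. 432.] [521.  69.  23.]
holder_mid 0.45 [210. 368.] [ 398. -132.   29.]
clip_red 0.62 [264. 454.] [527. 128.  29.]
clip_plain 0.66 [248. 414.] [508.  18.  33.]
torch_lens 0.85 [251. 323.] [ 565. -230.    3.]
torch_lens 0.71 [195. 265.] [ 409. -465.   11.]
```

View pics/crop.png

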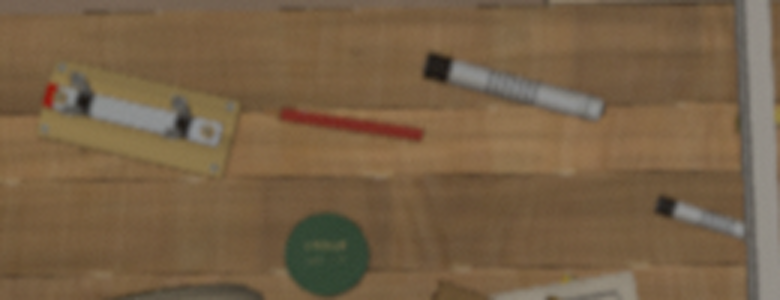

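View pics/side.png

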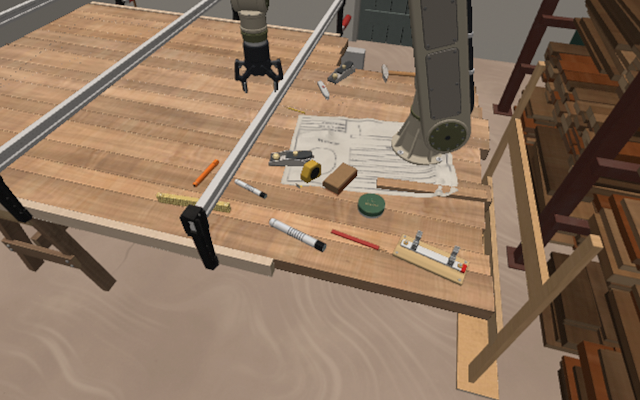

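The crop shows the grey torch with grip rings at (160,332) in the top view. Its black head is to the left at (153,304) and its tail at (166,361). The small grey one at (205,395) and the orange one are decoys. The side view shows a crossbar at y≈-534, z up to about 195, which I will stay above and then keep away from. I'm moving over the torch.

>>> arm_command([
  [0, 0, -30, 0, 1],
  [40, -10, 0, 0, 1],
  [40, -10, 0, 0, 1],
  [40, -10, 0, 0, 1],
  [40, -10, 0, 0, 1],
  [40, -10, 0, 0, 1],
  [40, -10, 0, 0, 1],
  [40, -10, 0, 0, 1],
  [40, -10, 0, 0, 1],
  [40, -10, 0, 0, 1],
  [40, -10, 0, 0, 1],
  [0, 0, 0, -0.137, 1],
  [0, 0, 0, -0.137, 1],
  [0, 0, 0, -0.137, 1],
  [0, 0, 0, -0.137, 1],
  [0, 0, 0, -0.137, 1],
  [0, 0, 0, -0.137, 1],
  [0, 0, 0, -0.137, 1],
  [0, 0, 0, 0, 1],
  [0, 0, 0, 0, 1],
])

```text
clock: 3.15
tool_pos: [531.6, -320.9, 261.3]
ee_rot: [-0.0, 0.801, 0.599, -0.0]
ft_force: [1.3, 0.1, -0.2]
finger_gap: 85.3
grasp_force: 0.0
```

```bash
cat >> h.py <<'E'
from scipy.spatial.transform import Rotation as R
def tool():
    s=r.state(); T=np.eye(4); q=s['ee_rot']; T[:3,:3]=R.from_quat(q,scalar_first=True).as_matrix(); T[:3,3]=s['tool_pos']; return T
def wrist():
    T=tool(); f=grab_frame('wrist'); f['T']=T; f['W']=T@f['hand_eye']; return f
E
python3 - <<'E'
from h import *
f=wrist(); cv2.imwrite('pics/w1.png',f['color'][:,:,::-1])
print(np.round(f['T'],3), np.round(f['W'],2), r.state()['joint_pos'])
for t in ['torch','torch_lens','torch_tail']:
  for o in landmark_of(f,t)[:2]: print(t,o['p'],np.round(o['point']),np.round(world(f,o['point'],13,f['W']),1),np.round(world(f,o['point'],None,f['W']),1))
o=regions_of(f,'torch')[0]; ys,xs=np.nonzero(o['pixels']); print(cv2.minAreaRect(np.c_[xs,ys].astype(np.float32)))
E
```

```text
[[ 2.83000e-01  9.59000e-01 -0.00000e+00  5.31627e+02]
 [ 9.59000e-01 -2.83000e-01 -0.00000e+00 -3.20942e+02]
 [-0.00000e+00 -0.00000e+00 -1.00000e+00  2.61266e+02]
 [ 0.00000e+00  0.00000e+00  0.00000e+00  1.00000e+00]] [[ 9.6000e-01 -2.7000e-01 -8.0000e-02  5.5075e+02]
 [-2.8000e-01 -9.3000e-01 -2.5000e-01 -2.5774e+02]
 [-0.0000e+00  2.6000e-01 -9.7000e-01  4.0419e+02]
 [ 0.0000e+00  0.0000e+00  0.0000e+00  1.0000e+00]] [-6.72321283e-01  4.01537332e-01  2.46051633e-01  1.41528961e+00
 -3.53713685e-05  1.18527319e+00]
torch 0.93 [174. 323.] [ 536.  -319.1   13. ] [ 536.5 -317.    26.1]
torch_lens 0.97 [288. 270.] [ 409.9 -463.4   13. ] [ 409.4 -464.2   11.6]
torch_lens 0.58 [104. 323.] [ 560.7 -231.6   13. ] [ 560.3 -232.5   26.6]
torch_tail 0.6 [240. 323.] [ 507.9 -411.    13. ] [ 509.2 -406.1   25.3]
((272.0, 308.0), (44.0, 12.0), 90.0)
```

View pics/w1.png

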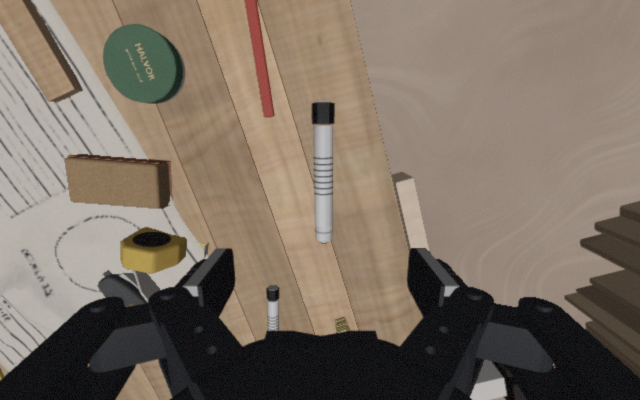

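Wrist picture: the torch runs from its lens at (104,323) to its tail at (240,323), aligned with the tool and about 3 mm off sideways. The small decoy is at (300,272). I'm descending to grip it.

>>> arm_command([
  [0, 3, 0, 0, 1],
  [0, 0, 45, 0, 1],
  [0, 0, 45, 0, 1],
  [0, 0, 45, 0, 1],
  [0, 0, 45, 0, 1],
  [0, 0, 35, 0, 1],
  [0, 0, 25, 0, 1],
  [0, 0, 12, 0, 1],
  [0, 0, 6, 0, 1],
  [0, 0, 0, 0, 1],
  [0, 0, 0, 0, 1],
  [0, 0, 0, 0, -1],
  [0, 0, 0, 0, -1],
  [0, 0, 0, 0, -1],
  [0, 0, 0, 0, -1],
  [0, 0, 0, 0, -1],
  [0, 0, 0, 0, -1],
  [0, 0, 0, 0, -1],
  [0, 0, 0, 0, -1],
  [0, 0, 0, 0, -1],
], squeeze=90)

```text
clock: 5.4
tool_pos: [534.8, -322.0, 4.1]
ee_rot: [0.0, 0.8, 0.6, 0.0]
ft_force: [-1.0, 0.1, 5.6]
finger_gap: 23.2
grasp_force: 88.4
```

>>> arm_command([
  [0, 0, -15, 0, -1],
  [0, 0, -40, 0, -1],
  [0, 0, -45, 0, -1],
  [0, 0, -45, 0, -1],
  [0, 0, -45, 0, -1],
  [0, 0, -40, 0, -1],
  [0, 0, -30, 0, -1],
  [20, -15, 0, 0, -1],
  [30, -22, 0, 0, -1],
  [30, -22, 0, 0, -1],
  [30, -22, 0, 0, -1],
  [30, -22, 0, 0, -1],
  [30, -22, 0, 0, -1],
  [30, -22, 0, 0, -1],
  [30, -22, 0, 0, -1],
  [30, -22, 0, 0, -1],
  [30, -22, 0, 0, -1],
  [20, -15, 0, 0, -1],
  [0, 0, 0, 0, -1],
  [0, 0, 0, 0, -1],
])

```text
clock: 7.4
tool_pos: [402.3, 39.9, 263.1]
ee_rot: [0.0, 0.8, 0.601, -0.0]
ft_force: [0.8, 0.4, -1.5]
finger_gap: 23.5
grasp_force: 88.7
```

```bash
python3 - <<'E'
from h import *
f=wrist(); cv2.imwrite('pics/w2.png',f['color'][:,:,::-1]); np.savez('w2.npz',**{k:f[k] for k in('color','depth','fx','fy','cx','cy','W','T')})
s=r.state(); print(np.round(f['T'],3),s['ft_force'],s['finger_gap'])
for t in ['holder','holder_mid','clip_plain','clip_red','torch_lens','torch_tail','torch']:
  for o in landmark_of(f,t)[:2]: print(t,round(o['p'],2),np.round(o['point'],1),np.round(world(f,o['point'],12,f['W']),1),np.round(world(f,o['point'],None,f['W']),1))
E
```

```text
[[ 2.79000e-01  9.60000e-01  0.00000e+00  4.02309e+02]
 [ 9.60000e-01 -2.79000e-01 -1.00000e-03  3.99470e+01]
 [-0.00000e+00  0.00000e+00 -1.00000e+00  2.63125e+02]
 [ 0.00000e+00  0.00000e+00  0.00000e+00  1.00000e+00]] [-0.13037066  0.02326422 -0.58022968] 23.43258113385121
holder 0.76 [134.6 391.1] [507.3  66.8  12. ] [503.9  68.3  27.6]
holder 0.21 [ 52.7 319.5] [443.7 187.8  12. ] [428.1 129.3 285.1]
holder_mid 0.71 [132.  392.4] [509.7  69.6  12. ] [506.2  71.   27.6]
clip_plain 0.64 [172.7 391.9] [497.3  16.8  12. ] [491.7  23.2  41.1]
clip_red 0.7 [ 89.6 396.2] [525.7 119.6  12. ] [511.6 117.4  65. ]
torch_lens 0.82 [ 54.  319.1] [442.9 186.6  12. ] [427.8 128.8 285.2]
torch 0.67 [261.8 318.8] [363.5 -83.7  12. ] [403.4  45.9 285.1]
```

View pics/w2.png

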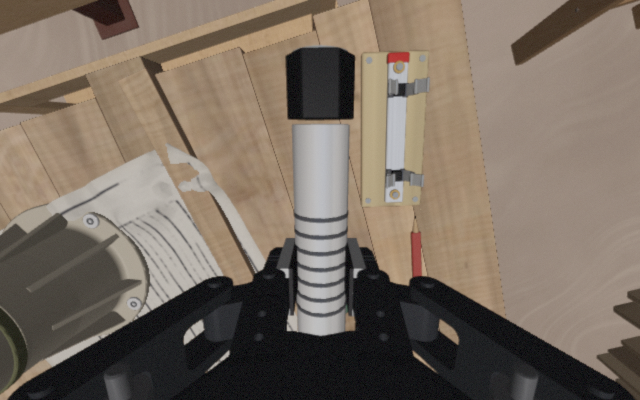

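The wrist view shows the torch held squarely with its lens up the image at (50,320). The holder's red end is at (57,398), and the clips are at (88,403) and (178,400). Next I measure the holder pose from depth.

```bash
python3 - <<'E'
from h import *
d=np.load('w2.npz'); D=d['depth']; v,u=np.mgrid[:400,:640]
P=np.stack([(u-d['cx'])/d['fx'],(v-d['cy'])/d['fy'],np.ones_like(D)],-1)*D[...,None]
W=P@d['W'][:3,:3].T+d['W'][:3,3]
m=np.zeros(D.shape,bool); m[40:220,357:440]=True; m&=D>0
c=d['color'].astype(int)
b=m&(abs(W[...,2]-12)<4); n,l,s,_=cv2.connectedComponentsWithStats(b.astype(np.uint8)); 
rc=cv2.minAreaRect(W[b][:,:2].astype(np.float32)); print('board z',np.median(W[b][:,2]),rc)
print('hist z',np.histogram(W[m][:,2],bins=np.arange(-6,110,4)))
for lo,hi in((22,34),(40,62),(62,100)):
  k=m&(W[...,2]>lo)&(W[...,2]<hi); q=W[k]
  if len(q)>10: print(lo,hi,len(q),cv2.minAreaRect(q[:,:2].astype(np.float32)),q[:,2].max())
red=m&(c[...,0]>150)&(c[...,1]<80); print('red',np.median(W[red],0))
# rail top mid-columns per row
k=m&(W[...,2]>22)&(W[...,2]<34); ax=[]
for row in range(100,166,6):
  q=W[row][k[row]]; 
  if len(q): ax.append((q[:,:2].min(0)+q[:,:2].max(0))/2)
ax=np.array(ax); print(np.round(ax,1)); vx,vy,x0,y0=cv2.fitLine(ax.astype(np.float32),cv2.DIST_L2,0,.01,.01).ravel(); print('rail dir',np.degrees(np.arctan2(vx,vy)),x0,y0)
E
```

```text
board z 12.259381767960065 ((509.7083740234375, 67.4906997680664), (200.40277099609375, 84.16858673095703), 75.82862091064453)
hist z (array([  18, 4902,   84,  111, 6111,  149,   20,  162, 1980,  270,   96,
        226,   58,   27,    2,    7,   10,  153,  174,  171,  146,    0,
          0,    0,    0,    0,    0,    0]), array([ -6,  -2,   2,   6,  10,  14,  18,  22,  26,  30,  34,  38,  42,
        46,  50,  54,  58,  62,  66,  70,  74,  78,  82,  86,  90,  94,
        98, 102, 106]))
22 34 2412 ((509.75823974609375, 70.10254669189453), (185.07177734375, 25.432661056518555), 75.82817840576172) 33.98126370158508
40 62 250 ((509.0005798339844, 67.569091796875), (117.24003601074219, 33.44663619995117), 75.97518920898438) 61.28443480967695
62 100 644 ((509.846435546875, 67.55181884765625), (119.73858642578125, 44.08546447753906), 76.12535858154297) 76.82176116719302
red [531.97395079 154.22314021  28.35070987]
[[519.7 107.1]
 [517.2 100.5]
 [515.7  93.5]
 [514.1  86.5]
 [512.9  79.2]
 [510.3  72.3]
 [508.4  65.1]
 [507.1  57.6]
 [505.2  50.3]
 [502.6  43.1]
 [501.   35.4]]
rail dir 14.35017 510.39716 71.878
```

>>> arm_command([
  [14, 24, 0, 0, -1],
  [14, 24, 0, 0, -1],
  [14, 24, 0, 0, -1],
  [14, 23, 0, 0, -1],
  [0, 0, 0, -0.036, -1],
  [0, 0, 30, 0, -1],
  [0, 0, 40, 0, -1],
  [0, 0, 40, 0, -1],
  [0, 0, 30, 0, -1],
  [0, 0, 20, 0, -1],
  [0, 0, 0, 0, -1],
  [0, 0, 0, 0, -1],
  [0, 0, 0, 0, -1],
], squeeze=110)

```text
clock: 9.1
tool_pos: [510.7, 66.6, 104.8]
ee_rot: [0.001, 0.789, 0.614, 0.001]
ft_force: [0.2, 0.8, -1.9]
finger_gap: 22.3
grasp_force: 110.8
```

```bash
python3 - <<'E'
from h import *
f=wrist(); T=f['T']; s=r.state(); print(np.round(T,3),s['ft_force'],s['torque'])
h=np.array([509.7,67.5,0]); print('err tool',T[:3,:3].T@(h-T[:3,3]),'yaw err deg',75.9-np.degrees(np.arctan2(T[1,0],T[0,0])))
g=grab_frame('side'); c=np.hstack([f['color'],]) 
a=cv2.resize(g['color'][190:310,360:520],(800,600),interpolation=cv2.INTER_CUBIC)
cv2.imwrite('pics/s3.png',a[:,:,::-1]); cv2.imwrite('pics/w3.png',f['color'][:,:,::-1])
E
```

```text
[[ 2.46000e-01  9.69000e-01  3.00000e-03  5.10733e+02]
 [ 9.69000e-01 -2.46000e-01 -0.00000e+00  6.66060e+01]
 [ 0.00000e+00  3.00000e-03 -1.00000e+00  1.04762e+02]
 [ 0.00000e+00  0.00000e+00  0.00000e+00  1.00000e+00]] [ 0.51857405  0.47021487 -1.83104618] [-0.0178893  -0.00446687  0.05875052]
err tool [  0.56392946  -1.48775453 104.75845072] yaw err deg 0.1218625099416073
```

View pics/w3.png

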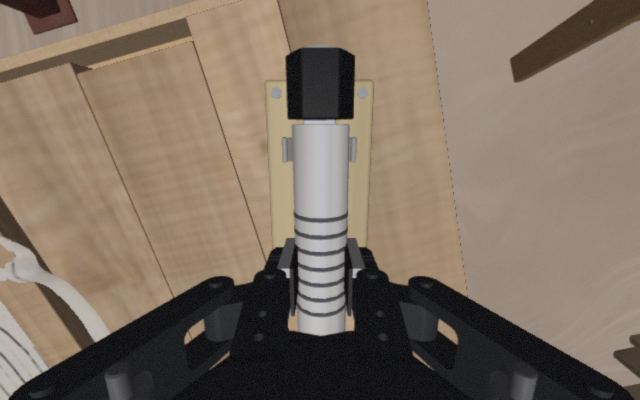

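View pics/s3.png

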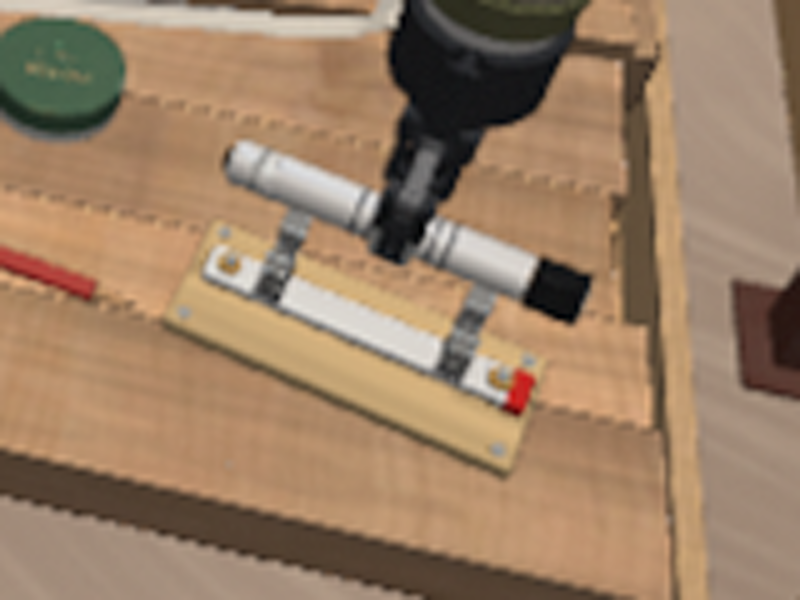

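The torch is over the clips: the clip tabs at columns 288 and 353 straddle the barrel at 321, and the lens is at the red end. I'll lower to just above the mouth and then feel down.

>>> arm_command([
  [0.5, -0.8, 12, 0, -1],
  [0, 0, 12, 0, -1],
  [0, 0, 5, 0, -1],
  [0, 0, 3, 0, -1],
  [0, 0, 2, 0, -1],
  [0, 0, 1, 0, -1],
  [0, 0, 0, 0, -1],
])

```text
clock: 9.9
tool_pos: [508.9, 67.5, 68.3]
ee_rot: [0.0, 0.789, 0.614, 0.0]
ft_force: [-0.3, 0.5, -1.8]
finger_gap: 22.7
grasp_force: 110.8
```

>>> arm_command([
  [0, 0, 1, 0, -1],
  [0, 0, 1, 0, -1],
  [0, 0, 1, 0, -1],
  [0, 0, 0, 0, -1],
])

```text
clock: 10.3
tool_pos: [509.2, 67.4, 65.4]
ee_rot: [0.0, 0.789, 0.614, 0.0]
ft_force: [1.3, -0.1, -1.0]
finger_gap: 22.4
grasp_force: 111.0
```

>>> arm_command([
  [0, 0, 1, 0, -1],
  [0, 0, 1, 0, -1],
  [0, 0, 0, 0, -1],
])

```text
clock: 10.6
tool_pos: [509.9, 67.4, 64.4]
ee_rot: [0.001, 0.789, 0.614, 0.001]
ft_force: [0.4, -0.5, 4.6]
finger_gap: 22.3
grasp_force: 111.8
```

>>> arm_command([
  [0, 0, 1, 0, -1],
  [0, 0, 1, 0, -1],
  [0, 0, 0, 0, -1],
])

```text
clock: 10.9
tool_pos: [510.5, 67.5, 63.3]
ee_rot: [0.001, 0.789, 0.614, 0.002]
ft_force: [-1.4, 1.1, 11.0]
finger_gap: 22.3
grasp_force: 112.5
```

>>> arm_command([
  [0, 0, 1, 0, -1],
  [0, 0, 0, 0, -1],
])

```text
clock: 11.1
tool_pos: [510.5, 67.5, 62.4]
ee_rot: [0.001, 0.789, 0.614, 0.002]
ft_force: [-1.5, -0.5, 11.7]
finger_gap: 22.3
grasp_force: 112.6
```

>>> arm_command([
  [0, 0, 1, 0, -1],
  [0, 0, 0, 0, -1],
])

```text
clock: 11.3
tool_pos: [510.6, 67.6, 61.5]
ee_rot: [0.001, 0.789, 0.614, 0.002]
ft_force: [-0.9, 0.6, 12.3]
finger_gap: 22.5
grasp_force: 112.6
```

>>> arm_command([
  [0, 0, 1, 0, -1],
  [0, 0, 0, 0, -1],
])

```text
clock: 11.5
tool_pos: [510.4, 67.6, 60.3]
ee_rot: [0.001, 0.789, 0.614, 0.002]
ft_force: [-0.2, 0.8, 11.3]
finger_gap: 22.1
grasp_force: 112.5
```

>>> arm_command([
  [0, 0, 1, 0, -1],
  [0, 0, 1, 0, -1],
  [0, 0, 0, 0, -1],
])

```text
clock: 11.8
tool_pos: [510.2, 67.6, 57.9]
ee_rot: [0.001, 0.789, 0.614, 0.001]
ft_force: [-0.6, 0.9, 8.8]
finger_gap: 22.5
grasp_force: 112.2
```

>>> arm_command([
  [0, 0, 1, 0, -1],
  [0, 0, 1, 0, -1],
  [0, 0, 0, 0, -1],
])

```text
clock: 12.1
tool_pos: [509.9, 67.6, 55.5]
ee_rot: [0.001, 0.789, 0.614, 0.001]
ft_force: [-0.1, 1.1, 5.7]
finger_gap: 22.3
grasp_force: 111.9
```

>>> arm_command([
  [0, 0, 1, 0, -1],
  [0, 0, 1, 0, -1],
  [0, 0, 0, 0, -1],
])

```text
clock: 12.4
tool_pos: [509.5, 67.5, 52.9]
ee_rot: [0.001, 0.789, 0.614, 0.001]
ft_force: [1.2, 0.5, 2.3]
finger_gap: 22.3
grasp_force: 111.5
```

The force has fallen away, so the barrel has snapped in. Next I'm feeling for the bottom.

>>> arm_command([
  [0, 0, 1, 0, -1],
  [0, 0, 1, 0, -1],
  [0, 0, 0, 0, -1],
])

```text
clock: 12.7
tool_pos: [508.8, 67.4, 49.8]
ee_rot: [0.0, 0.789, 0.614, -0.0]
ft_force: [2.3, 0.7, -1.8]
finger_gap: 22.3
grasp_force: 111.0
```

>>> arm_command([
  [0, 0, 1, 0, -1],
  [0, 0, 1, 0, -1],
  [0, 0, 0, 0, -1],
])

```text
clock: 13.0
tool_pos: [508.5, 67.4, 47.6]
ee_rot: [-0.0, 0.789, 0.614, -0.0]
ft_force: [4.0, -0.1, -5.4]
finger_gap: 22.4
grasp_force: 110.4
```

>>> arm_command([
  [0, 0, 1, 0, -1],
  [0, 0, 0, 0, -1],
])

```text
clock: 13.2
tool_pos: [508.5, 67.4, 46.7]
ee_rot: [-0.0, 0.789, 0.614, -0.0]
ft_force: [2.9, -0.5, -7.1]
finger_gap: 22.7
grasp_force: 110.3
```

>>> arm_command([
  [0, 0, 1, 0, -1],
  [0, 0, 0, 0, -1],
])

```text
clock: 13.4
tool_pos: [508.6, 67.4, 45.9]
ee_rot: [-0.0, 0.789, 0.614, -0.0]
ft_force: [4.3, -1.8, -7.7]
finger_gap: 22.4
grasp_force: 110.2
```

>>> arm_command([
  [0, 0, 1, 0, -1],
  [0, 0, 0, 0, -1],
])

```text
clock: 13.6
tool_pos: [509.0, 67.4, 45.2]
ee_rot: [0.0, 0.789, 0.614, 0.0]
ft_force: [4.9, -1.9, -8.1]
finger_gap: 22.1
grasp_force: 110.3
```

>>> arm_command([
  [0, 0, 1, 0, -1],
  [0, 0, 0, 0, -1],
])

```text
clock: 13.8
tool_pos: [509.3, 67.4, 44.4]
ee_rot: [0.0, 0.789, 0.614, 0.0]
ft_force: [4.8, -0.8, -5.7]
finger_gap: 22.5
grasp_force: 110.4
```

>>> arm_command([
  [0, 0, 1, 0, -1],
  [0, 0, 0, 0, -1],
])

```text
clock: 14.0
tool_pos: [509.4, 67.4, 44.3]
ee_rot: [0.001, 0.789, 0.614, 0.001]
ft_force: [3.9, -1.2, 3.5]
finger_gap: 22.1
grasp_force: 112.0
```

Hard rise at TCP z ≈ 44.3. I'll press a little more to confirm the bottom.

>>> arm_command([
  [0, 0, 1, 0, -1],
  [0, 0, 0, 0, -1],
])

```text
clock: 14.2
tool_pos: [509.5, 67.4, 44.2]
ee_rot: [0.001, 0.789, 0.614, 0.001]
ft_force: [-0.2, -1.8, 11.6]
finger_gap: 22.1
grasp_force: 113.0
```

>>> arm_command([
  [0, 0, 0.5, 0, -1],
  [0, 0, 0, 0, -1],
])

```text
clock: 14.4
tool_pos: [509.5, 67.4, 44.1]
ee_rot: [0.001, 0.789, 0.614, 0.001]
ft_force: [-1.5, -2.0, 16.2]
finger_gap: 22.4
grasp_force: 113.1
```

>>> arm_command([
  [0, 0, -1, 0, -1],
  [0, 0, 0, 0, -0.2],
  [0, 0, 0, 0, 0.3],
  [0, 0, 0, 0, 1],
  [0, 0, 0, 0, 1],
  [0, 0, 0, 0, 1],
  [0, 0, 0, 0, 1],
  [0, 0, 0, 0, 1],
  [0, 0, 0, 0, 1],
  [0, 0, 0, 0, 1],
  [0, 0, -10, 0, 1],
  [0, 0, -20, 0, 1],
  [0, 0, -30, 0, 1],
  [0, 0, -30, 0, 1],
  [0, 0, -30, 0, 1],
  [0, 0, -30, 0, 1],
  [0, 0, 0, 0, 1],
  [0, 0, 0, 0, 1],
])

```text
clock: 16.2
tool_pos: [509.3, 67.5, 194.0]
ee_rot: [0.001, 0.789, 0.614, 0.001]
ft_force: [-0.2, 0.3, 0.0]
finger_gap: 85.3
grasp_force: 0.0
```

```bash
python3 - <<'E'
from h import *
f=wrist(); cv2.imwrite('pics/w4.png',f['color'][:,:,::-1])
g=grab_frame('side'); cv2.imwrite('pics/s4.png',cv2.resize(g['color'][190:310,360:520],(800,600),interpolation=cv2.INTER_CUBIC)[:,:,::-1])
for t in ['torch','torch_lens','torch_tail']:
  for o in landmark_of(f,t)[:1]: print(t,round(o['p'],2),np.round(o['point']),np.round(world(f,o['point'],54,f['W']),1),np.round(world(f,o['point'],None,f['W']),1))
for v in range(100,330,15): print(v,np.round(world(f,(v,320),None,f['W']),1),end=' ')
print(r.state()['clock'],r.state()['ft_force'])
E
```

```text
torch 0.67 [194. 320.] [508.7  67.6  54. ] [509.4  70.4  66.3]
torch_lens 0.57 [ 91. 318.] [531.1 162.1  54. ] [532.2 167.8   1.9]
torch_tail 0.7 [278. 324.] [489.7 -24.1  54. ] [491.2 -17.9  65.3]
100 [530.9 153.2  66.5] 115 [527.7 140.9  66.5] 130 [524.5 128.3  66.2] 145 [521.2 115.4  65.9] 160 [517.9 102.   65.9] 175 [514.4  88.4  66. ] 190 [510.8  74.4  66.1] 205 [507.2  60.   66.3] 220 [503.4  45.2  66.4] 235 [499.5  29.8  66. ] 250 [495.5  14.1  66. ] 265 [491.3  -2.3  65.5] 280 [487.1 -19.1  65.3] 295 [ 4.724e+02 -7.650e+01  3.000e-01] 310 [466.9 -98.2   0.8] 325 [ 4.611e+02 -1.212e+02  4.000e-01] 16.45 [0.80556212 0.2837789  0.3749835 ]
```

View pics/w4.png

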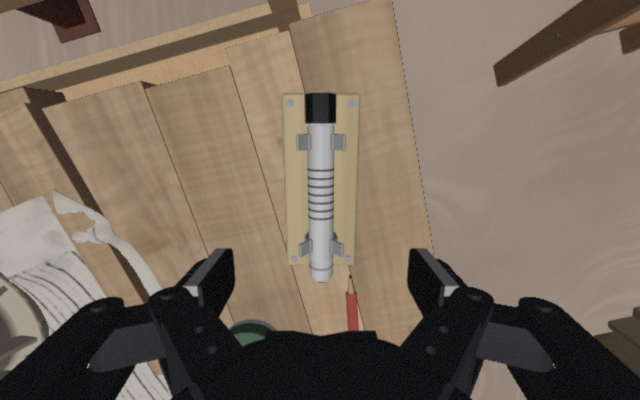

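View pics/s4.png

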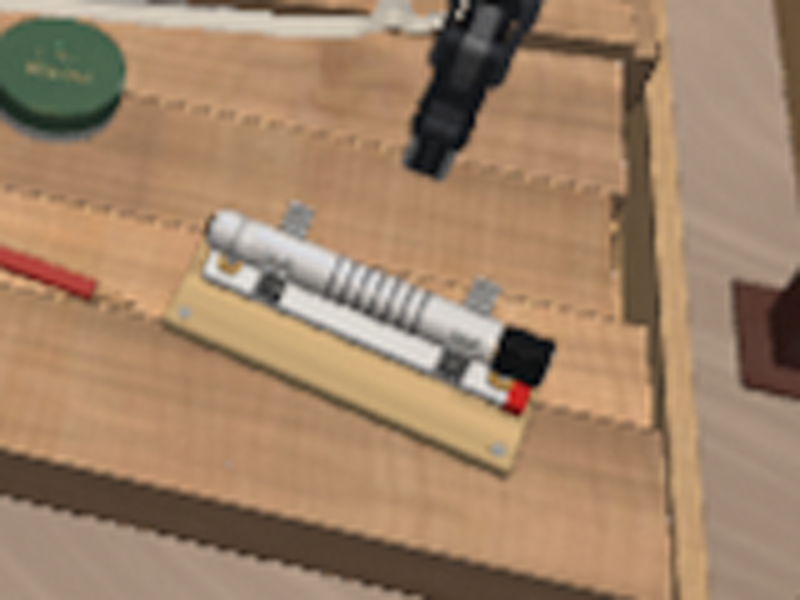

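The torch lies in both clips, level (its top is at about 66 mm along its length) and centred, with the lens at the red end. The gripper is clear, so I'm handing in.

```bash
python3 -c "
from plant import r
print(r.sign_off())"
```

```text
the job is handed in; nothing more can be done
None
```

The torch is snapped into both clips and fully seated with its lens at the red end, pressed home with about 16 N measured (limit 40 N), and the job was handed in at about 16.5 s.

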